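# Open the flip-top screw cap of an oil can

### The job

Open the green oil can for refilling: first flip its red hood tab right back as far as it goes, then unscrew the black cap under it (counter-clockwise from above) until you feel it snug against its stop; it stays on the neck. The neck sits in a soft rubber grommet, so do not wring, bend or press it hard. Let go at the end, and leave the other things on the bench where they are.

Things in the scene. Friction and masses are not known exactly. Their poses are not given: they have to be found in the camera images.
- can: Green metal oil can, 160 x 118 x 84 mm, in a plywood cradle (190 x 150 mm) fixed to the bench. Origin under its middle at bench height; its z is up and is the axis of neck and cap, its x points from the cap to the tab's hinge. Can top 96 mm high, black rubber grommet (64 mm across) up to 101 mm, steel neck (38 to 42 mm across) up to 125 mm.
- neck_top (a point): Top of the steel neck, on its axis, 125 mm above the bench, under the cap. The neck springs in the soft grommet, 101 mm above the bench: it bends any way with 12 N m/rad. Working gently keeps the bend under 0.09 rad (1.1 N m, some 20 N sideways at the cap). Its z axis runs up the neck and shows the bend.
- neck (a joint): Twist of the neck in its grommet, rad, 0 at rest, positive counter-clockwise from above; springs back with 6 N m/rad. Turning the cap takes 0.03 rad (0.2 N m); snug against the stop is 0.05 to 0.1 rad (0.3 to 0.6 N m, kept a moment); over 0.12 rad (0.7 N m) the grommet is wrung.
- neck_push (a joint): How far the neck is pressed down into its grommet, m, 0 at rest, negative when pulled up; springs back with 3 N/mm. Working gently keeps it under 6 mm (18 N) either way.
- cap_grip (a point): Grip point on the axis of the black ribbed cap (44 mm diameter, 28 mm high), 7 mm below its top, 21 mm above its lower edge. 146 mm above the bench when screwed down. Turns and rises with the cap. Pads slip on it with under 6 N of grip; 20 N holds for the whole job.
- cap (a joint): Turn of the cap on the neck, rad, 0 screwed down, growing counter-clockwise from above, hard stop at 2.6 (fully unscrewed); starts between 0 and 0.35. The thread drags with 0.2 N m either way and holds the cap where it is left; the cap rises 2.5 mm per rad and is captive, it cannot come off. One grasp turns about 1.3 rad, so regrasp.
- tab_hinge (a point): Middle of the tab's hinge axis, 36 mm from the cap's axis along the can's +x, 159 mm above the bench; the axis lies along the can's y. Carried by a steel bracket (12 mm wide, pin 30 mm long) on the neck, so pulling on the tab bends the neck. A pinched tongue creeps out of the pads past upright; it can be pushed over from behind instead.
- tab_tongue (a point): Pinch point on the tongue of the red hood tab, on its centre line 80 mm from the hinge axis. The tongue, 14 mm wide (along the can's y), 5 mm thick, reaches from 56 to 94 mm from the hinge; shut, it points along the can's -x, level, past the cap, free at both sides and below. Nearer the hinge is the hood: a 40 mm disc with two ears (55 mm wide over them) 13 mm down over the cap's sides.
- tab (a joint): Opening angle of the tab, rad: 0 level over the cap, growing as the tongue lifts and swings over to the can's +x, stop at 2.8 (right back); starts between 0 and 0.1. Stiff hinge (0.2 N m, 2.5 N at the tongue) that stays where it is left. Right back, it clears the gripper when the cap is gripped with the fingers closing along the can's y (within 0.75 rad).
- screwdriver: Screwdriver with a red handle, 200 mm long, lying on the bench beside the can; leave alone.
- tape: Roll of pale tape, 90 mm across, 24 mm high, beside the can; leave alone.
- glue: Yellow bottle with an orange cap, 56 mm across, 120 mm high, standing beside the can; leave alone.
- xylophone: Small wooden xylophone with six metal bars, 200 x 130 x 26 mm; leave alone.
Not all that is in view belongs to the job. There is more than one size of the can; the one meant has the size given above.

How it is judged:
By the outcome, as a careful person would: the job done as asked, in the order asked, and still so for the second after the job is handed in, with the robot touching nothing.
It also fails if it takes over 72 s, if anything falls off the work surface, if the arm or the gripper's body presses on something with over 40 N, if the wrist force passes 120 N, or if a joint passes its speed limit or range.

### The arm

A 6-joint arm with a two-finger parallel gripper is mounted at the origin on the work surface. World frame = base frame: x ahead of the robot, y to its left, z up, the work surface at z = 0. Lengths are in m, angles in rad, forces in N, time in s.
With the tool pointing down it reaches from about 0.35 to 0.975 m from the base axis. Payload 4.9 kg.
Tool frame: the origin (TCP) lies at the very end of the fingers, on their centre line; the grasp point (between the pads) lies 19 mm behind it (ctrl.grasp_offset is the distance from the TCP to the grasp point, in m); z points along the fingers, y is the line along which they close (so a half turn about z gives the same grasp; the last joint's range is limited). The gripper opens to 85 mm and grips with 20 to 120 N. Pads are 22 mm wide; open, the fingers measure 114 mm over their backs; the gripper's body (76 mm by 85 mm) begins 54 mm behind the grasp point. The pads swing forward as they close: fully open they stand 13 mm farther back than shut.
Start: joints at [1.083, 0.053, 1.613, -0, 1.476, -0.119], TCP at [0.225, 0.583, 0.231] pointing down, gripper open.
Joint ranges: [-3.01, 3.01], [-1.01, 2.22], [0.06, 2.58], [-1.02, 4.17], [0.09, 2.62], [-3.14, 3.14]. Speed limits (rad/s): [2.57, 2.57, 3.14, 3.14, 3.14, 3.14].

### API

Orientations are given as a rotation vector (axis times angle).
In Python, from station import ctrl, optics gives the robot as it stands.
- The arm moves only by the shell command python3 -m handwheel 'ROWS' [OPENING] [FORCE]. ROWS is JSON, a list of rows, each an object of numbers: "tx", "ty", "tz": the shift along the tool's x, y, z in mm; "roll": the turn about the tool's z in rad. A call has 1 to 12 rows; each row shifts and turns the commanded pose from where the row before left it, along the tool's axes as they then stand; what a row does not reach is not made up. A row lasts 1/12 s, in which the tool goes at most 41.7 mm and 7.16 degrees, less where a joint would pass 70% of its speed; a pose out of reach is approached as far as the arm can. A call with a gripper value outside its range is refused whole. OPENING is the finger opening in mm, from 0 to 85.4, set as the call begins (- or left out, the last holds). The fingers move at their own pace and stop on an object; FORCE is the grip in N (left out, the last holds). Time passes only in rows, so rows that do not move let the fingers close. It gives the time, the measured TCP pose, the force, the opening and the grip force at its end, in the units of the state.
- ctrl.get_obs(): the state, without advancing time (a new reading comes with each control period).
- optics.get_image(name): name is "side" or "top" or "wrist"; returns (picture, depth): 400x640x3 uint8, red, green, blue; 400x640 float32, m along the optical axis (not along the pixel's ray), 0 where there is no reading.
- optics.camera_params(name): a dict with "mtx" (3x3 intrinsics, pixels), "k1" (the pictures are not rectified: a ray, as slopes to the right and down, at radius r is drawn at 1 + k1 r^2 times it, then the intrinsics apply), "extrinsics" (4x4, takes a point from camera to world coordinates); the wrist camera has in their place "tool_from_camera" (4x4, takes a point from camera to tool coordinates, whose origin is the TCP and whose axes are the flange's). Camera axes: x right, y down, z forward; pixel columns grow to the right and rows downward; lengths in m; the calibration is good to about 2 mm. A picture is of the moment at which its call begins: read the wrist's pose just before it. camera_params takes no time and is no camera call.
- ctrl.finish_job(): hands the job in; it is judged then, once.
The state is a dict: "t": time; "q": joint angles; "dq": joint speeds; "effort": joint torques, N m; "tool_pos": TCP position; "tool_rot": TCP orientation; "contact_force": force on the tool from outside, world axes, zero at the start; "wrist_torque": the same for the moment, N m; "opening": finger opening in m; "grip_force": force on a finger pad.
Only numpy, scipy, OpenCV 4.12 (cv2) and the standard library are available. Lean on these libraries where they do the work, as an engineer would, in place of code of your own. Each camera call takes 0.05 s, during which the arm holds its last target. There are 200 camera calls.

## Working session

There is one attempt and no reset: what is moved stays moved. The work goes in short steps, Python scripts to look and compute and a shell command to move; the robot and the scene stay as the last step left them, time stands still between calls to the robot, and variables do not carry over. Pictures are saved under pics/ and viewed, at most 10 in all, crops included, and the job is handed in when it is done.

```bash
ls; mkdir -p pics; cat > h.py <<'E'
import numpy as np, cv2
from scipy.spatial.transform import Rotation as R
from station import ctrl, optics
def cam(name, T=None):
    p=optics.camera_params(name); K=np.array(p["mtx"]); k1=p["k1"]
    if name=="wrist":
        T=T@np.array(p["tool_from_camera"])
    else: T=np.array(p["extrinsics"])
    return K,k1,T
def tool():
    o=ctrl.get_obs(); T=np.eye(4); T[:3,:3]=R.from_rotvec(o["tool_rot"]).as_matrix(); T[:3,3]=o["tool_pos"]; return T
def shot(name):
    T=tool() if name=="wrist" else None
    im,d=optics.get_image(name); return im,d,cam(name,T)
def rays(c,uv):
    K,k1,T=c; uv=np.atleast_2d(np.float64(uv))
    s=cv2.undistortPoints(uv.reshape(-1,1,2),K,np.array([k1,0,0,0.]))[:,0]
    d=np.c_[s,np.ones(len(s))]@T[:3,:3].T
    return T[:3,3],d
def onplane(c,uv,z):
    o,d=rays(c,uv); return o+d*((z-o[2])/d[:,2])[:,None]
def pts(c,uv,dep):
    o,d=rays(c,uv); return o+d*np.reshape(dep,(-1,1))
def save(n,im): cv2.imwrite("pics/"+n+".png",im[:,:,::-1])
E
python3 - <<'E'
from h import *
o=ctrl.get_obs(); print(o)
ims=[]
for n in("top","side"):
    im,d,c=shot(n); np.savez(f"{n}.npz",im=im,d=d); save(n,im); print(n,c[2].round(3).tolist(),c[0][0,0])
print(optics.camera_params("wrist"))
E
```

```text
pics
{'t': 0.0, 'q': array([ 1.08300998e+00,  5.33537304e-02,  1.61427836e+00,  2.96071869e-05,
        1.47596911e+00, -1.19013422e-01]), 'dq': array([ 0.00162262, -0.0013189 ,  0.00269666, -0.00030515, -0.00063718,
        0.00044146]), 'effort': array([-1.09455159e-03, -3.93682945e+01, -3.70171916e+01, -9.23343782e-05,
        6.83884675e-03,  2.96041003e-05]), 'tool_pos': array([0.22500776, 0.5824418 , 0.23007428]), 'tool_rot': array([-5.75879304e-01, -3.08771949e+00,  2.99649270e-03]), 'contact_force': array([0.12214305, 0.09859217, 0.03802762]), 'wrist_torque': array([0.04369948, 0.01261437, 0.0318908 ]), 'grip_force': 0.0, 'opening': 0.08547611981723216}
top [[0.019, -0.997, 0.071, 0.48], [-1.0, -0.02, -0.009, 0.081], [0.01, -0.071, -0.997, 1.41], [0.0, 0.0, 0.0, 1.0]] 519.520216837261
side [[0.835, -0.424, 0.349, 0.15], [-0.55, -0.632, 0.547, -0.597], [-0.011, -0.649, -0.761, 1.063], [0.0, 0.0, 0.0, 1.0]] 491.8113170098335
{'mtx': array([[278.62633402,   0.        , 321.06761806],
       [  0.        , 278.62633402, 198.07737232],
       [  0.        ,   0.        ,   1.        ]]), 'k1': -0.023741353626941145, 'tool_from_camera': array([[-2.03756089e-05, -9.53361389e-01, -3.01831181e-01,
         7.70800589e-02],
       [ 9.99999918e-01, -1.41131645e-04,  3.78270573e-04,
         1.24910745e-04],
       [-4.03226490e-04, -3.01831148e-01,  9.53361314e-01,
        -1.43780379e-01],
       [ 0.00000000e+00,  0.00000000e+00,  0.00000000e+00,
         1.00000000e+00]])}
```

View pics/top.png

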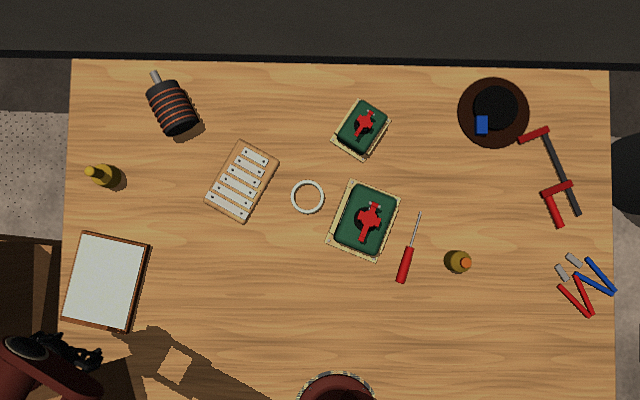

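View pics/side.png

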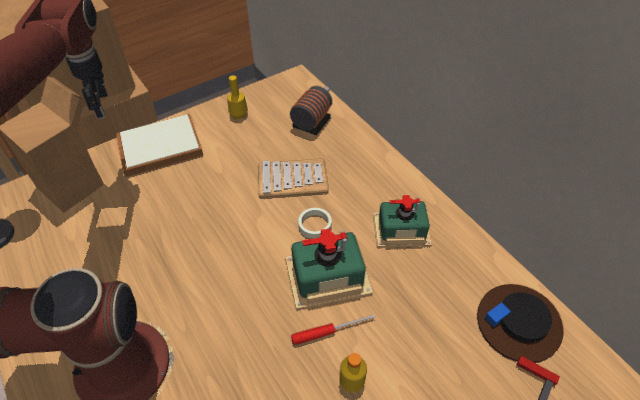

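The top view shows two green cans: a larger one at (365,220), with the tape at (307,197), screwdriver at (408,250) and glue at (458,262) beside it, and a smaller one at (362,128). In the side view they are at (328,265) and (404,220). The larger one looks like the right can, so I'll measure both and enlarge the crop.

```bash
python3 - <<'E'
from h import *
out={}
for n in("top","side"):
    z=np.load(n+".npz"); im,d=z["im"],z["d"]; c=cam(n)
    hsv=cv2.cvtColor(im,cv2.COLOR_RGB2HSV); H,S,V=cv2.split(hsv)
    g=((H>65)&(H<95)&(S>110)&(V>30)).astype(np.uint8)
    r=(((H<5)|(H>175))&(S>190)&(V>110)).astype(np.uint8)
    for nm,m in(("green",g),("red",r)):
        k,lab,st,ce=cv2.connectedComponentsWithStats(m)
        for i in range(1,k):
            if st[i,4]<60: continue
            v,u=np.where((lab==i)&(d>0)); P=pts(c,np.c_[u,v].astype(float),d[v,u])
            s=f"{n} {nm} px{ce[i].round(0)} area {st[i,4]} zmed {np.median(P[:,2]):.3f} z5-95 {np.percentile(P[:,2],[5,95]).round(3)} xy {np.median(P[:,:2],0).round(3)}"
            if nm=="green" and n=="top":
                hgt=np.percentile(P[:,2],60); Q=onplane(c,np.c_[u,v].astype(float),hgt)
                (cx,cy),(w,h),a=cv2.minAreaRect((Q[:,:2]*1000).astype(np.float32)); s+=f" rect {cx:.0f},{cy:.0f} {w:.0f}x{h:.0f} ang {a:.1f}"
            print(s)
a=np.load("top.npz")["im"][165:275,315:425]; b=np.load("side.npz")["im"][215:315,275:385]
save("crop",np.hstack([cv2.resize(a,(400,400),interpolation=cv2.INTER_CUBIC),cv2.resize(b,(400,400),interpolation=cv2.INTER_CUBIC)]))
E
```

```text
top green px[362. 126.] area 792 zmed 0.071 z5-95 [0.066 0.076] xy [ 0.758 -0.051] rect 760,-51 84x115 ang 57.6
top green px[365. 220.] area 1484 zmed 0.095 z5-95 [0.089 0.099] xy [ 0.515 -0.059] rect 516,-60 114x156 ang 69.1
top red px[364. 122.] area 203 zmed 0.121 z5-95 [0.117 0.125] xy [ 0.761 -0.051]
top red px[533. 134.] area 200 zmed 0.019 z5-95 [0.015 0.024] xy [ 0.759 -0.523]
top red px[556. 200.] area 422 zmed 0.020 z5-95 [0.015 0.026] xy [ 0.587 -0.58 ]
top red px[368. 220.] area 408 zmed 0.162 z5-95 [0.158 0.167] xy [ 0.515 -0.059]
top red px[405. 265.] area 282 zmed 0.024 z5-95 [0.017 0.028] xy [ 0.398 -0.174]
top red px[579. 298.] area 376 zmed 0.011 z5-95 [0.006 0.016] xy [ 0.318 -0.65 ]
side red px[406. 201.] area 162 zmed 0.122 z5-95 [0.119 0.125] xy [ 0.76  -0.054]
side red px[326. 239.] area 382 zmed 0.164 z5-95 [0.16  0.167] xy [ 0.514 -0.063]
side red px[313. 333.] area 424 zmed 0.024 z5-95 [0.016 0.029] xy [ 0.397 -0.182]
side red px[538. 369.] area 323 zmed 0.021 z5-95 [0.017 0.024] xy [ 0.758 -0.526]
```

View pics/crop.png

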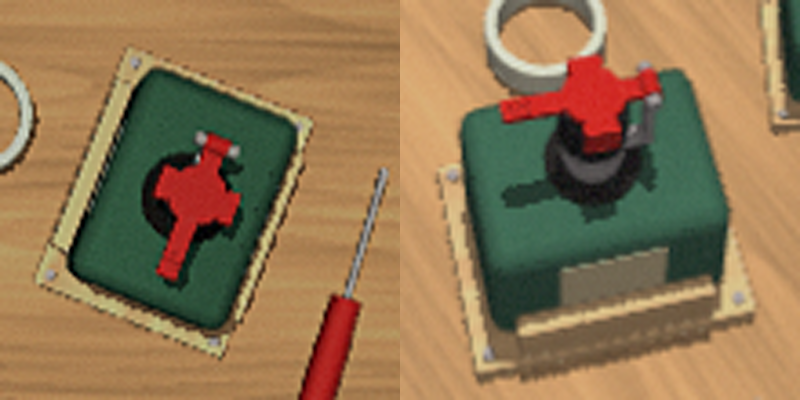

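The enlarged crop confirms it. The can at top (365,220) measures 156 x 114 mm with its top at 95 mm, against the 160 x 118 x 96 given. The other is about 115 x 84 mm and 71 mm high. The tongue points to (361,240) in the top image and the hinge pin is at (375,205). Next I'll work out the axis and a viewing pose.

```bash
cat >> h.py <<'E'
def redmask(im):
    H,S,V=cv2.split(cv2.cvtColor(im,cv2.COLOR_RGB2HSV))
    return (((H<6)|(H>174))&(S>170)&(V>70)).astype(np.uint8)
def go(xyz,yaw):
    """deltas in current tool axes (mm), then roll; yaw = world angle of tool x (half-turn left free)"""
    o=ctrl.get_obs(); T=tool(); x=T[:3,0]; now=np.arctan2(x[1],x[0])
    dv=T[:3,:3].T@(np.array(xyz)-T[:3,3])*1000
    print("pos",T[:3,3].round(4),"toolx yaw",round(now,3),"tilt",T[:3,2].round(3),"q6",o["q"][5].round(3),"t",o["t"])
    for k in(0,np.pi): 
        r=-((yaw+k-now+np.pi)%(2*np.pi)-np.pi); print("shift mm",dv.round(1),"roll",round(r,3),"(tool x=+can x)" if k==0 else "(tool x=-can x)")
E
python3 - <<'E'
from h import *
for n in("top","side"):
    z=np.load(n+".npz"); im,d=z["im"],z["d"]; c=cam(n)
    k,lab,st,ce=cv2.connectedComponentsWithStats(redmask(im))
    t=(368,220) if n=="top" else (326,239)
    i=1+np.argmin(np.linalg.norm(ce[1:]-t,axis=1))
    v,u=np.where(lab==i); P=onplane(c,np.c_[u,v].astype(float),0.1615)[:,:2]
    m=P.mean(0); w,e=np.linalg.eigh(np.cov((P-m).T)); a=e[:,1]*np.sign(e[0,1]); s=(P-m)@a; b=(P-m)@[-a[1],a[0]]
    ends=[P[s<np.percentile(s,4)].mean(0),P[s>np.percentile(s,96)].mean(0)]
    dd=ends[1]-ends[0]
    print(n,"mean",m.round(4),"pca yaw",np.arctan2(a[1],a[0]).round(3),"len",np.ptp(s).round(4),"wid",np.ptp(b).round(3),"ends",np.round(ends,4).tolist(),np.arctan2(dd[1],dd[0]).round(3))
go([0.49,-0.05,0.32],-0.36)
E
```

```text
top mean [ 0.5125 -0.0595] pca yaw -0.355 len 0.1001 wid 0.055 ends [[0.4654, -0.0421], [0.5526, -0.0753]] -0.364
side mean [ 0.512  -0.0649] pca yaw -0.421 len 0.0983 wid 0.064 ends [[0.4674, -0.0436], [0.553, -0.0761]] -0.363
pos [0.225  0.5825 0.2302] toolx yaw 2.773 tilt [-0.001 -0.002 -1.   ] q6 -0.119 t 0.1
shift mm [-475.1 -494.6  -89. ] roll 3.133 (tool x=+can x)
shift mm [-475.1 -494.6  -89. ] roll -0.009 (tool x=-can x)
```

The two views agree: tongue tip near (0.466,-0.043) and yaw about -0.363. The tool is already aligned with tool x = -can x. I'm moving over the can for a close look.

```bash
python3 -m handwheel '[{"tx":-20,"ty":-20.6,"tz":-7},{"tx":-20,"ty":-20.6,"tz":-7},{"tx":-20,"ty":-20.6,"tz":-7},{"tx":-20,"ty":-20.6,"tz":-7},{"tx":-20,"ty":-20.6,"tz":-7},{"tx":-20,"ty":-20.6,"tz":-7},{"tx":-20,"ty":-20.6,"tz":-7},{"tx":-20,"ty":-20.6,"tz":-7},{"tx":-20,"ty":-20.6,"tz":-7},{"tx":-20,"ty":-20.6,"tz":-7},{"tx":-20,"ty":-20.6,"tz":-7},{"tx":-20,"ty":-20.6,"tz":-7}]' 40
python3 -m handwheel '[{"tx":-20,"ty":-20.6},{"tx":-20,"ty":-20.6},{"tx":-20,"ty":-20.6},{"tx":-20,"ty":-20.6},{"tx":-20,"ty":-20.6},{"tx":-20,"ty":-20.6},{"tx":-20,"ty":-20.6},{"tx":-20,"ty":-20.6},{"tx":-20,"ty":-20.6},{"tx":-20,"ty":-20.6},{"tx":-15,"ty":-20.6},{"tx":0,"ty":0}]'
python3 - <<'E'
from h import *
im,d,c=shot("wrist"); T=c[2]; np.savez("w1.npz",im=im,d=d,T=T); save("w1",im)
go([0.49,-0.05,0.32],-0.363)
E
```

```text
pos [0.2251 0.5825 0.2303] toolx yaw 2.773 tilt [-0.001 -0.001 -1.   ] q6 -0.119 t 0.15
shift mm [-475.1 -494.6  -89. ] roll 3.136 (tool x=+can x)
shift mm [-475.1 -494.6  -89. ] roll -0.006 (tool x=-can x)$[0]: bad value
$[0]: bad value
```

View pics/w1.png

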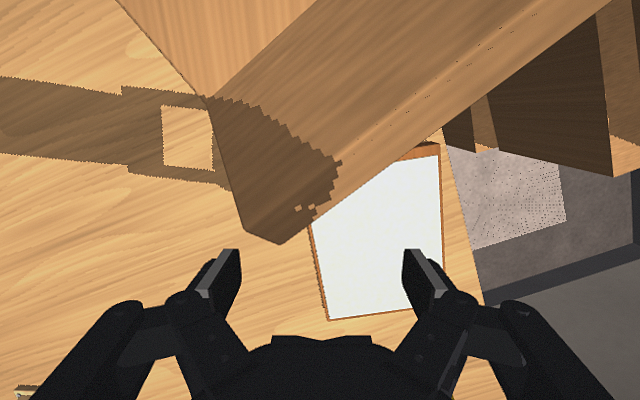

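The call was refused, so I still see the starting view: open fingers at (225,270) and (420,270) over the white tray. I'll retry with integer values.

```bash
python3 -m handwheel '[{"tx":-20,"ty":-21,"tz":-7,"roll":0},{"tx":-20,"ty":-21,"tz":-7,"roll":0},{"tx":-20,"ty":-21,"tz":-7,"roll":0},{"tx":-20,"ty":-21,"tz":-7,"roll":0},{"tx":-20,"ty":-21,"tz":-7,"roll":0},{"tx":-20,"ty":-21,"tz":-7,"roll":0},{"tx":-20,"ty":-21,"tz":-7,"roll":0},{"tx":-20,"ty":-21,"tz":-7,"roll":0},{"tx":-20,"ty":-21,"tz":-7,"roll":0},{"tx":-20,"ty":-21,"tz":-7,"roll":0},{"tx":-20,"ty":-21,"tz":-7,"roll":0},{"tx":-20,"ty":-21,"tz":-7,"roll":0}]' 40
```

```text
t: 1.15
tool_pos: [0.3584, 0.26, 0.3153]
tool_rot: [-0.576, -3.088, 0.0]
contact_force: [0.0, -0.5, -0.2]
opening: 0.04
grip_force: 0.0
```

```bash
python3 -m handwheel '[{"tx":-20,"ty":-20.5,"tz":0,"roll":0},{"tx":-20,"ty":-20.5,"tz":0,"roll":0},{"tx":-20,"ty":-20.5,"tz":0,"roll":0},{"tx":-20,"ty":-20.5,"tz":0,"roll":0},{"tx":-20,"ty":-20.5,"tz":0,"roll":0},{"tx":-20,"ty":-20.5,"tz":0,"roll":0},{"tx":-20,"ty":-20.5,"tz":0,"roll":0},{"tx":-20,"ty":-20.5,"tz":0,"roll":0},{"tx":-20,"ty":-20.5,"tz":0,"roll":0},{"tx":-20,"ty":-20.5,"tz":0,"roll":0},{"tx":-20,"ty":-20.5,"tz":0,"roll":0},{"tx":0,"ty":0,"tz":0,"roll":0}]'
python3 - <<'E'
from h import *
im,d,c=shot("wrist"); np.savez("w1.npz",im=im,d=d,T=c[2]); save("w1b",im)
go([0.49,-0.05,0.32],-0.363)
E
```

```text
t: 2.15
tool_pos: [0.483, -0.0319, 0.3145]
tool_rot: [-0.583, -3.086, 0.002]
contact_force: [0.5, -0.5, -1.0]
opening: 0.0403
grip_force: 0.0
pos [ 0.4824 -0.03    0.3145] toolx yaw 2.769 tilt [-0.002  0.    -1.   ] q6 -1.415 t 2.2
shift mm [-14.4 -15.9  -5.5] roll 3.132 (tool x=+can x)
shift mm [-14.4 -15.9  -5.5] roll -0.009 (tool x=-can x)
```

View pics/w1b.png

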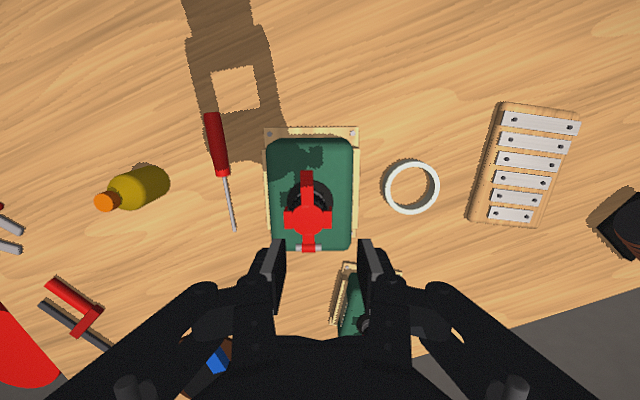

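The wrist view shows the tongue tip at (306,171), the hood at (308,218) and the hinge pin at (308,248), all clear of the fingers. Now I'll measure them from depth and by intersecting rays with the top view.

```bash
cat > m.py <<'E'
from h import *
z=np.load("w1.npz"); im,d=z["im"],z["d"]; K,k1,_=cam("wrist",np.eye(4)); c=(K,k1,z["T"])
k,lab,st,ce=cv2.connectedComponentsWithStats(redmask(im))
i=1+np.argmin(np.linalg.norm(ce[1:]-(308,212),axis=1)); print("px",ce[i].round(1),st[i])
v,u=np.where((lab==i)&(d>0)); P=pts(c,np.c_[u,v].astype(float),d[v,u])
a=np.array([np.cos(-.363),np.sin(-.363)]); b=np.array([-a[1],a[0]])
top=P[:,2]>0.145; P=P[top]; u=u[top]; v=v[top]
s=P[:,:2]@a
t=(s<s.min()+.036)
yaw=np.polyfit(s[t],P[t,:2]@b,1)[0]; print("tongue n",t.sum(),"yaw corr",yaw)
print("tongue z",np.median(P[t,2]),"slope z/s",np.polyfit(s[t],P[t,2],1)[0],"hood z",np.median(P[(s>s.min()+.05)&(s<s.min()+.07),2]))
print("s range",s.min(),s.max(),"tongue b",np.median(P[t,:2]@b),np.ptp(P[t,:2]@b),"hood b", ((P[~t,:2]@b).min()+(P[~t,:2]@b).max())/2,np.ptp(P[~t,:2]@b))
# two-view triangulation of the tongue tip (mid of last rows) and red centroid
def tri(c1,p1,c2,p2):
    o1,d1=rays(c1,p1);o2,d2=rays(c2,p2); d1=d1[0];d2=d2[0]
    l=np.linalg.lstsq(np.c_[d1,-d2],o2-o1,rcond=None)[0]; A=o1+l[0]*d1;B=o2+l[1]*d2; return ((A+B)/2).round(4),np.linalg.norm(A-B).round(4)
tipw=[u[v==v.min()].mean(),v.min()-.5]
zt=np.load("top.npz"); ct=cam("top"); kk,lt,_,ce2=cv2.connectedComponentsWithStats(redmask(zt["im"])); j=1+np.argmin(np.linalg.norm(ce2[1:]-(368,220),axis=1))
vv,uu=np.where(lt==j); Q=onplane(ct,np.c_[uu,vv].astype(float),.162)[:,:2]@a; q=Q<np.percentile(Q,2)
tipt=[uu[q].mean(),vv[q].mean()+.5]
zs=np.load("side.npz"); cs=cam("side")
print("tip wrist/top",tri(c,tipw,ct,tipt))
H,S,V=cv2.split(cv2.cvtColor(im,cv2.COLOR_RGB2HSV))
g=(V>95)&(S<60); g[:242]=0; g[256:]=0; g[:,:285]=0; g[:,335:]=0
gv,gu=np.where(g&(d>0)); G=pts(c,np.c_[gu,gv].astype(float),d[gv,gu]); print("pin",len(G),np.median(G,0),"s,b",np.median(G[:,:2]@a),(G[:,:2]@b).min(),(G[:,:2]@b).max())
gr=((H>65)&(H<95)&(S>110)&(V>25)); gr[:,:255]=0; gr[:,365:]=0; gr[:110]=0; gr[252:]=0
gv,gu=np.where(gr&(d>0)); G=pts(c,np.c_[gu,gv].astype(float),d[gv,gu]); G=G[G[:,2]>.088]; print("can top b",(G[:,:2]@b).min(),(G[:,:2]@b).max(),"s",(G[:,:2]@a).min(),"z",np.median(G[:,2]))
S0=s.min()
E
python3 m.py
```

```text
px [307.3 214.2] [ 284  170   48   83 1807]
tongue n 396 yaw corr 0.009527909755741299
tongue z 0.16580229694472148 slope z/s -0.055133370966540196 hood z 0.1637347506881478
s range 0.4474833690101689 0.5447788500661682 tongue b 0.1260018244431651 0.013824844327895242 hood b 0.12582205074459446 0.05437000381196347
tip wrist/top (array([ 0.4626, -0.041 ,  0.1667]), np.float64(0.0001))
pin 82 [ 0.55136823 -0.06632022  0.16294755] s,b 0.5394260768316561 0.10245524187680535 0.15046693268346661
can top b 0.06831962152188337 0.18279901006166158 s 0.4270480643627544 z 0.096228565834026
```

Everything agrees: tip at s=0.4475, and hinge at s=0.5415, which is the tip plus 94 mm. The cap axis at s=0.5055 is also the can's middle, and the tongue is at z≈0.163, open about 0.05. The pinch point is (0.476,-0.046). Next, the shift.

```bash
cat >> h.py <<'E'
a=np.array([np.cos(-.363),np.sin(-.363)]); b=np.array([-a[1],a[0]])
def W(s,bb,z): return np.r_[s*a+bb*b,z]
S_H,B0=0.5415,0.126   # hinge s, centre line b
def where():
    T=tool(); p=T[:3,3]; o=ctrl.get_obs(); print("rel hinge: s %.1f b %.1f z %.1f mm"%((p[:2]@a-S_H)*1e3,(p[:2]@b-B0)*1e3,p[2]*1e3),"F can",(o["contact_force"][:2]@a).round(2),(o["contact_force"][:2]@b).round(2),o["contact_force"][2].round(2),"M",o["wrist_torque"].round(2),"open",o["opening"].round(4),"grip",o["grip_force"].round(1),"t",round(o["t"],2),"q6",o["q"][5].round(2))
E
python3 -c "
from h import *
go(W(S_H-.080,B0,.146),-.357); where()"
```

```text
pos [ 0.4824 -0.03    0.3145] toolx yaw 2.769 tilt [-0.002  0.    -1.   ] q6 -1.415 t 2.2
shift mm [ -0.3 -17.2 168.5] roll 3.126 (tool x=+can x)
shift mm [ -0.3 -17.2 168.5] roll -0.015 (tool x=-can x)Traceback (most recent call last):
  File "<string>", line 3, in <module>
    go(W(S_H-.080,B0,.146),-.357); where()
                                   ~~~~~^^
  File "h.py", line 39, in where
    T=tool(); p=T[:3,3]; o=ctrl.get_obs(); print("rel hinge: s %.1f b %.1f z %.1f mm"%((p[:2]@a-S_H)*1e3,(p[:2]@b-B0)*1e3,p[2]*1e3),"F can",(o["contact_force"][:2]@a).round(2),(o["contact_force"][:2]@b).round(2),o["contact_force"][2].round(2),"M",o["wrist_torque"].round(2),"open",o["opening"].round(4),"grip",o["grip_force"].round(1),"t",round(o["t"],2),"q6",o["q"][5].round(2))
                                                                                                                                                                                                                                                                                         ^^^^^^^^^^^^^^^^^^
AttributeError: 'float' object has no attribute 'round'
```

```bash
sed -i 's/o\["grip_force"\].round(1)/round(float(o["grip_force"]),1)/; s/o\["opening"\].round(4)/round(float(o["opening"]),4)/' h.py
python3 -m handwheel '[{"tx":0,"ty":-4,"tz":0,"roll":-0.015},{"tx":0,"ty":-7,"tz":10,"roll":0},{"tx":0,"ty":-6,"tz":15,"roll":0},{"tx":0,"ty":0,"tz":20,"roll":0},{"tx":0,"ty":0,"tz":25,"roll":0},{"tx":0,"ty":0,"tz":25,"roll":0},{"tx":0,"ty":0,"tz":20,"roll":0},{"tx":0,"ty":0,"tz":10,"roll":0},{"tx":0,"ty":0,"tz":5,"roll":0},{"tx":0,"ty":0,"tz":0,"roll":0},{"tx":0,"ty":0,"tz":0,"roll":0}]'
python3 - <<'E'
from h import *
im,d,c=shot("wrist"); np.savez("w2.npz",im=im,d=d,T=c[2]); save("w2",im[100:,120:520])
go(W(S_H-.080,B0,.146),-.357); where()
E
```

```text
t: 3.12
tool_pos: [0.4766, -0.0442, 0.186]
tool_rot: [0.552, 3.092, -0.0]
contact_force: [0.2, 0.7, 1.4]
opening: 0.04
grip_force: 0.0
pos [ 0.477  -0.0443  0.1867] toolx yaw 2.788 tilt [ 0.002 -0.001 -1.   ] q6 -1.465 t 3.1667
shift mm [ 0.3 -2.  40.7] roll -3.138 (tool x=+can x)
shift mm [ 0.3 -2.  40.7] roll 0.003 (tool x=-can x)
rel hinge: s -79.8 b 2.0 z 186.7 mm F can 0.21 -0.45 -0.01 M [-0.03  0.02  0.03] open 0.04 grip 0.0 t 3.17 q6 -1.47
```

View pics/w2.png

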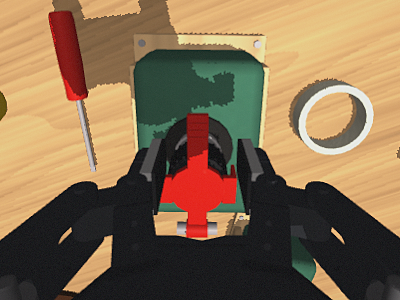

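The tongue (crop 198,130) is centred between the fingers (160 and 240). I'll go down and pinch gently.

```bash
python3 -m handwheel '[{"tx":0,"ty":-2,"tz":10,"roll":0},{"tx":0,"ty":0,"tz":12,"roll":0},{"tx":0,"ty":0,"tz":11,"roll":0},{"tx":0,"ty":0,"tz":8,"roll":0},{"tx":0,"ty":0,"tz":0,"roll":0},{"tx":0,"ty":0,"tz":0,"roll":0}]'
python3 -m handwheel '[{"tx":0,"ty":0,"tz":0,"roll":0},{"tx":0,"ty":0,"tz":0,"roll":0},{"tx":0,"ty":0,"tz":0,"roll":0},{"tx":0,"ty":0,"tz":0,"roll":0},{"tx":0,"ty":0,"tz":0,"roll":0},{"tx":0,"ty":0,"tz":0,"roll":0}]' 8 20
python3 - <<'E'
from h import *
where()
th0=.05; prev=(80*np.cos(th0),80*np.sin(th0))
for i in range(1,15):
    th=.05+.12*i; n=(80*np.cos(th),80*np.sin(th)); print(round(th,2),"tx %.1f tz %.1f"%(n[0]-prev[0],-(n[1]-prev[1]))); prev=n
E
```

```text
t: 3.67
tool_pos: [0.4749, -0.0459, 0.1431]
tool_rot: [-0.552, -3.09, -0.0]
contact_force: [0.2, 0.8, 0.6]
opening: 0.04
grip_force: 0.0
t: 4.17
tool_pos: [0.4759, -0.0463, 0.1447]
tool_rot: [0.553, 3.092, -0.001]
contact_force: [-1.0, -2.3, 1.2]
opening: 0.0132
grip_force: 22.4
rel hinge: s -80.2 b -0.3 z 144.7 mm F can -0.13 -2.54 1.25 M [-0.21  0.01 -0.07] open 0.0132 grip 22.4 t 4.17 q6 -1.47
0.17 tx -1.1 tz -9.5
0.29 tx -2.2 tz -9.3
0.41 tx -3.3 tz -9.0
0.53 tx -4.3 tz -8.6
0.65 tx -5.3 tz -8.0
0.77 tx -6.3 tz -7.3
0.89 tx -7.1 tz -6.5
1.01 tx -7.8 tz -5.6
1.13 tx -8.4 tz -4.6
1.25 tx -8.9 tz -3.6
1.37 tx -9.3 tz -2.5
1.49 tx -9.5 tz -1.3
1.61 tx -9.6 tz -0.2
1.73 tx -9.5 tz 1.0
```

```bash
python3 -m handwheel '[{"tx":-1.1,"ty":0,"tz":-9.5,"roll":0},{"tx":-2.2,"ty":0,"tz":-9.3,"roll":0},{"tx":-3.3,"ty":0,"tz":-9,"roll":0},{"tx":-4.3,"ty":0,"tz":-8.6,"roll":0},{"tx":0,"ty":0,"tz":0,"roll":0}]'
python3 -c "
from h import *
where()"
python3 -m handwheel '[{"tx":-5.3,"ty":0,"tz":-8,"roll":0},{"tx":-6.3,"ty":0,"tz":-7.3,"roll":0},{"tx":-7.1,"ty":0,"tz":-6.5,"roll":0},{"tx":0,"ty":0,"tz":0,"roll":0}]'
python3 -c "
from h import *
where()"
```

```text
t: 4.58
tool_pos: [0.4869, -0.0502, 0.1829]
tool_rot: [0.553, 3.091, -0.0]
contact_force: [-1.9, -0.8, -2.6]
opening: 0.0134
grip_force: 21.7
rel hinge: s -68.5 b -0.1 z 182.9 mm F can -1.5 -1.37 -2.57 M [-0.04  0.53  0.  ] open 0.0134 grip 21.7 t 4.58 q6 -1.47
t: 4.92
tool_pos: [0.505, -0.0569, 0.2043]
tool_rot: [0.553, 3.09, -0.0]
contact_force: [-3.5, -0.0, -4.1]
opening: 0.0136
grip_force: 21.0
rel hinge: s -49.2 b 0.1 z 204.3 mm F can -3.26 -1.24 -4.06 M [-0.06  0.64 -0.04] open 0.0136 grip 21.0 t 4.92 q6 -1.48
```

```bash
python3 -m handwheel '[{"tx":-7.8,"ty":0,"tz":-5.6,"roll":0},{"tx":-8.4,"ty":0,"tz":-4.6,"roll":0},{"tx":-8.9,"ty":0,"tz":-3.6,"roll":0},{"tx":0,"ty":0,"tz":0,"roll":0}]'
python3 -c "
from h import *
where()"
python3 -m handwheel '[{"tx":-9.3,"ty":0,"tz":-2.5,"roll":0},{"tx":-9.5,"ty":0,"tz":-1.3,"roll":0},{"tx":-9.6,"ty":0,"tz":-0.2,"roll":0},{"tx":0,"ty":0,"tz":0,"roll":0}]'
python3 - <<'E'
from h import *
where(); im,d,c=shot("side"); save("s2",cv2.resize(im[170:330,240:440],(750,600)))
E
```

```text
t: 5.25
tool_pos: [0.5288, -0.0657, 0.2177]
tool_rot: [0.553, 3.09, -0.0]
contact_force: [-3.8, 1.5, -1.8]
opening: 0.0133
grip_force: 19.5
rel hinge: s -23.8 b 0.3 z 217.7 mm F can -4.09 0.1 -1.82 M [ 0.    0.69 -0.05] open 0.0133 grip 19.5 t 5.25 q6 -1.48
t: 5.58
tool_pos: [0.5549, -0.0754, 0.2213]
tool_rot: [0.553, 3.091, -0.0]
contact_force: [-5.0, -0.5, 0.4]
opening: 0.013
grip_force: 19.5
rel hinge: s 4.0 b 0.6 z 221.3 mm F can -4.51 -2.29 0.41 M [ 0.01  0.8  -0.03] open 0.013 grip 19.5 t 5.58 q6 -1.48
```

View pics/s2.png

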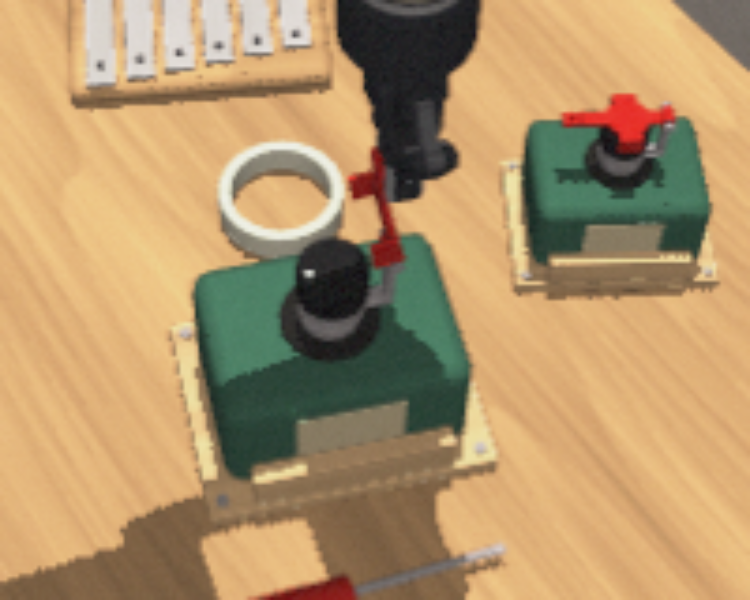

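The tab is near upright: tongue at (378,155), hinge at (388,250). The fingers at (405,185) hold its edge and it leans about 0.1 rad short of upright. I'll release, back off to the tongue's rear side, close the fingers, and push from behind.

```bash
python3 -m handwheel '[{"tx":0,"ty":0,"tz":0,"roll":0},{"tx":0,"ty":0,"tz":0,"roll":0},{"tx":0,"ty":0,"tz":0,"roll":0},{"tx":4,"ty":0,"tz":-8,"roll":0},{"tx":12,"ty":0,"tz":-8,"roll":0},{"tx":14,"ty":0,"tz":-2,"roll":0},{"tx":12,"ty":0,"tz":0,"roll":0},{"tx":0,"ty":0,"tz":0,"roll":0}]' 40
python3 -m handwheel '[{"tx":0,"ty":0,"tz":0,"roll":0},{"tx":0,"ty":0,"tz":0,"roll":0},{"tx":0,"ty":0,"tz":0,"roll":0},{"tx":0,"ty":0,"tz":0,"roll":0},{"tx":0,"ty":0,"tz":0,"roll":0},{"tx":0,"ty":0,"tz":0,"roll":0}]' 0 20
python3 - <<'E'
from h import *
where(); im,d,c=shot("side"); np.savez("s3.npz",im=im,d=d)
m=redmask(im); m[:170]=0; m[250:]=0; m[:,:320]=0; m[:,360:]=0
v,u=np.where((m>0)&(d>0)); P=pts(c,np.c_[u,v].astype(float),d[v,u])
s=(P[:,:2]@a-S_H)*1e3; z=P[:,2]*1e3; bb=(P[:,:2]@b-B0)*1e3
k=(abs(bb)<10)&(z>205); print("tongue s,z",len(s),k.sum(),"top z",z.max(),np.median(s[k]),np.median(z[k]),"angle",np.pi/2+np.arctan(np.polyfit(z[k],s[k],1)[0]), "via median", np.arctan2(np.median(z[k])-159,-np.median(s[k])))
prev=None
for th in np.arange(1.4,2.86,.1):
    n=np.r_[80*-np.cos(th)-2.5*np.sin(th)-11, 159+80*np.sin(th)-2.5*np.cos(th)]
    print(round(th,2),"s %.1f z %.1f"%tuple(n), "" if prev is None else "tx %.1f tz %.1f"%(prev[0]-n[0],prev[1]-n[1])); prev=n
E
```

```text
t: 6.3
tool_pos: [0.5133, -0.0597, 0.2396]
tool_rot: [0.552, 3.091, 0.0]
contact_force: [1.2, -0.8, 1.1]
opening: 0.04
grip_force: 0.0
t: 6.8
tool_pos: [0.5143, -0.0604, 0.2381]
tool_rot: [-0.553, -3.092, -0.0]
contact_force: [0.1, -0.1, 0.1]
opening: -0.0001
grip_force: 0.0
rel hinge: s -39.3 b 0.2 z 238.1 mm F can 0.13 -0.06 0.14 M [ 0.01  0.   -0.03] open -0.0001 grip 0.0 t 6.8 q6 -1.48
tongue s,z 123 16 top z 251.18897173905341 -12.77657265063825 233.31929162088295 angle 1.438580993078573 via median 1.400545920256096
1.4 s -27.1 z 237.4 
1.5 s -19.2 z 238.6 tx -7.9 tz -1.2
1.6 s -11.2 z 239.0 tx -8.0 tz -0.4
1.7 s -3.2 z 238.7 tx -8.0 tz 0.4
1.8 s 4.7 z 237.5 tx -7.9 tz 1.2
1.9 s 12.5 z 235.5 tx -7.8 tz 2.0
2.0 s 20.0 z 232.8 tx -7.5 tz 2.7
2.1 s 27.2 z 229.3 tx -7.2 tz 3.5
2.2 s 34.1 z 225.2 tx -6.8 tz 4.2
2.3 s 40.4 z 220.3 tx -6.4 tz 4.8
2.4 s 46.3 z 214.9 tx -5.9 tz 5.4
2.5 s 51.6 z 208.9 tx -5.3 tz 6.0
2.6 s 56.3 z 202.4 tx -4.7 tz 6.5
2.7 s 60.3 z 195.5 tx -4.0 tz 6.9
2.8 s 63.5 z 188.2 tx -3.3 tz 7.3
```

The tab is at about 1.42 rad. I'm pushing it over along the arc.

```bash
python3 -m handwheel '[{"tx":-6,"ty":0,"tz":0,"roll":0},{"tx":-6,"ty":0,"tz":0,"roll":0},{"tx":-7.9,"ty":0,"tz":-0.8,"roll":0},{"tx":-8,"ty":0,"tz":0,"roll":0},{"tx":-8,"ty":0,"tz":0.4,"roll":0},{"tx":-7.9,"ty":0,"tz":1.2,"roll":0},{"tx":-7.8,"ty":0,"tz":2,"roll":0},{"tx":-7.5,"ty":0,"tz":2.7,"roll":0},{"tx":0,"ty":0,"tz":0,"roll":0}]'
python3 -c "
from h import *
where()"
python3 -m handwheel '[{"tx":-7.2,"ty":0,"tz":3.5,"roll":0},{"tx":-6.8,"ty":0,"tz":4.2,"roll":0},{"tx":-6.4,"ty":0,"tz":4.8,"roll":0},{"tx":-5.9,"ty":0,"tz":5.4,"roll":0},{"tx":0,"ty":0,"tz":0,"roll":0}]'
python3 -c "
from h import *
where()"
```

```text
t: 7.6
tool_pos: [0.5707, -0.0814, 0.2323]
tool_rot: [0.553, 3.092, -0.0]
contact_force: [-1.6, -0.7, 1.7]
opening: 0.0001
grip_force: 1.0
rel hinge: s 20.9 b 0.6 z 232.3 mm F can -1.26 -1.18 1.73 M [ 0.08  0.17 -0.05] open 0.0001 grip 1.0 t 7.6 q6 -1.49
t: 8.02
tool_pos: [0.5949, -0.0903, 0.2137]
tool_rot: [-0.553, -3.092, 0.0]
contact_force: [-0.8, 0.2, 2.5]
opening: 0.0006
grip_force: 1.1
rel hinge: s 46.7 b 0.8 z 213.7 mm F can -0.82 -0.14 2.46 M [ 0.03  0.1  -0.  ] open 0.0006 grip 1.1 t 8.02 q6 -1.49
```

```bash
python3 -m handwheel '[{"tx":-5.3,"ty":0,"tz":6,"roll":0},{"tx":-4.7,"ty":0,"tz":6.5,"roll":0},{"tx":-4,"ty":0,"tz":6.9,"roll":0},{"tx":0,"ty":0,"tz":0,"roll":0}]'
python3 -c "
from h import *
where()"
python3 -m handwheel '[{"tx":-1.7,"ty":0,"tz":3.6,"roll":0},{"tx":-1.6,"ty":0,"tz":3.6,"roll":0},{"tx":0,"ty":0,"tz":0,"roll":0},{"tx":0,"ty":0,"tz":0,"roll":0}]'
python3 -c "
from h import *
where()"
```

```text
t: 8.35
tool_pos: [0.6075, -0.0949, 0.1936]
tool_rot: [-0.553, -3.091, -0.0]
contact_force: [1.0, 0.0, 2.9]
opening: 0.0003
grip_force: 1.2
rel hinge: s 60.1 b 1.0 z 193.6 mm F can 0.92 0.38 2.95 M [-0.01 -0.03 -0.02] open 0.0003 grip 1.2 t 8.35 q6 -1.49
t: 8.68
tool_pos: [0.6104, -0.0959, 0.1881]
tool_rot: [-0.553, -3.092, -0.0]
contact_force: [-0.6, -0.0, 1.3]
opening: 0.0002
grip_force: 0.9
rel hinge: s 63.1 b 1.1 z 188.1 mm F can -0.6 -0.24 1.32 M [-0.02  0.08 -0.05] open 0.0002 grip 0.9 t 8.68 q6 -1.49
```

```bash
for i in 1; do python3 -m handwheel '[{"tx":-0.6,"ty":0,"tz":2,"roll":0},{"tx":-0.6,"ty":0,"tz":2,"roll":0},{"tx":0,"ty":0,"tz":0,"roll":0},{"tx":0,"ty":0,"tz":0,"roll":0}]'; done
python3 -c "
from h import *
where()"
python3 -m handwheel '[{"tx":0,"ty":0,"tz":1,"roll":0},{"tx":0,"ty":0,"tz":1,"roll":0},{"tx":0,"ty":0,"tz":0,"roll":0},{"tx":0,"ty":0,"tz":0,"roll":0}]'
python3 -c "
from h import *
where()"
```

```text
t: 9.02
tool_pos: [0.6117, -0.0963, 0.1844]
tool_rot: [0.553, 3.092, -0.0]
contact_force: [0.4, -0.5, 2.5]
opening: 0.0002
grip_force: 1.1
rel hinge: s 64.6 b 1.2 z 184.4 mm F can 0.55 -0.37 2.53 M [-0.09 -0.02 -0.02] open 0.0002 grip 1.1 t 9.02 q6 -1.49
t: 9.35
tool_pos: [0.6118, -0.0964, 0.1825]
tool_rot: [0.553, 3.092, -0.0]
contact_force: [1.0, 0.0, 3.3]
opening: 0.0
grip_force: 1.2
rel hinge: s 64.7 b 1.1 z 182.5 mm F can 0.98 0.38 3.35 M [-0.09 -0.13  0.05] open 0.0 grip 1.2 t 9.35 q6 -1.49
```

```bash
python3 -m handwheel '[{"tx":0,"ty":0,"tz":1,"roll":0},{"tx":0,"ty":0,"tz":1,"roll":0},{"tx":0,"ty":0,"tz":0,"roll":0},{"tx":0,"ty":0,"tz":0,"roll":0}]'
python3 -c "
from h import *
where()"
python3 -m handwheel '[{"tx":0,"ty":0,"tz":1,"roll":0},{"tx":0,"ty":0,"tz":0,"roll":0},{"tx":0,"ty":0,"tz":0,"roll":0}]'
python3 -c "
from h import *
where()"
```

```text
t: 9.68
tool_pos: [0.6118, -0.0964, 0.1805]
tool_rot: [0.553, 3.092, -0.0]
contact_force: [0.9, -0.8, 3.9]
opening: -0.0
grip_force: 1.6
rel hinge: s 64.7 b 1.1 z 180.5 mm F can 1.14 -0.39 3.92 M [-0.14 -0.21 -0.01] open -0.0 grip 1.6 t 9.68 q6 -1.49
t: 9.93
tool_pos: [0.6118, -0.0964, 0.1796]
tool_rot: [0.553, 3.092, -0.0]
contact_force: [1.9, -0.5, 4.7]
opening: -0.0004
grip_force: 1.9
rel hinge: s 64.7 b 1.2 z 179.6 mm F can 1.98 0.21 4.74 M [-0.11 -0.26 -0.02] open -0.0004 grip 1.9 t 9.93 q6 -1.49
```

The force has climbed steadily to 4.7 N against the soft neck, so the tab is on its stop. I'll lift off, move over the cap with the gripper open and pre-rolled, and check.

```bash
python3 -m handwheel '[{"tx":0,"ty":0,"tz":-4,"roll":0},{"tx":0,"ty":0,"tz":-16,"roll":0},{"tx":0,"ty":0,"tz":-25,"roll":0},{"tx":10,"ty":0,"tz":-25,"roll":0},{"tx":20,"ty":-0.3,"tz":0,"roll":0},{"tx":25,"ty":-0.3,"tz":0,"roll":0},{"tx":25,"ty":-0.3,"tz":0,"roll":0},{"tx":15,"ty":-0.3,"tz":0,"roll":0},{"tx":5.7,"ty":0,"tz":0,"roll":0},{"tx":0,"ty":0,"tz":0,"roll":0},{"tx":0,"ty":0,"tz":0,"roll":0}]' 85
python3 - <<'E'
from h import *
where(); im,d,c=shot("side"); 
m=redmask(im); m[:170]=0; m[300:]=0; m[:,:300]=0; m[:,375:]=0
v,u=np.where((m>0)&(d>0)); P=pts(c,np.c_[u,v].astype(float),d[v,u])
s=(P[:,:2]@a-S_H)*1e3; z=P[:,2]*1e3; bb=(P[:,:2]@b-B0)*1e3
k=(abs(bb)<9)&(s>52); print(len(s),k.sum(),"tongue s %.1f z %.1f smax %.1f"%(np.median(s[k]),np.median(z[k]),s.max()),"slope angle",np.pi-np.arctan(np.polyfit(s[k],z[k],1)[0]),"via hinge",np.arctan2(np.median(z[k])-2.4-159,-np.median(s[k])))
w,dw,cw=shot("wrist")
save("s4",np.hstack([cv2.resize(im[150:310,240:440],(400,320)),cv2.resize(w,(400,250))[:,:] if 0 else cv2.resize(w[60:320,158:483],(400,320))]))
E
```

```text
t: 10.85
tool_pos: [0.5167, -0.0625, 0.2488]
tool_rot: [-0.553, -3.092, -0.0]
contact_force: [-0.8, -0.4, 0.4]
opening: 0.0848
grip_force: 0.0
rel hinge: s -36.3 b -1.0 z 248.8 mm F can -0.65 -0.65 0.39 M [ 0.04  0.04 -0.04] open 0.0848 grip 0.0 t 10.85 q6 -1.48
387 48 tongue s 62.3 z 182.2 smax 72.8 slope angle 2.7685796375513823 via hinge 2.8191734471870546
```

View pics/s4.png

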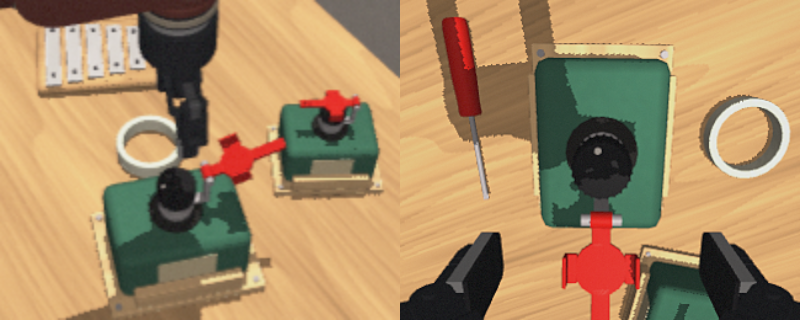

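The tab is right back at about 2.8 rad, hood at (238,155) in the side crop, and the cap is clear at (603,167) in the wrist crop. Before gripping I'll measure the cap's axis from its top disc.

```bash
python3 - <<'E'
from h import *
for n in("wrist","side","top"):
    im,d,c=shot(n); v,u=np.where(d>0); P=pts(c,np.c_[u,v].astype(float),d[v,u])
    q=np.c_[(P[:,:2]@a-S_H)*1e3,(P[:,:2]@b-B0)*1e3,P[:,2]*1e3]
    k=(abs(q[:,0]+36)<32)&(abs(q[:,1])<32)&(q[:,2]>147)&(q[:,2]<160)&(im[v,u].max(1)<110)
    k&=(q[:,0]<-10)
    if k.sum()<20: print(n,k.sum()); continue
    (x,y),r=cv2.minEnclosingCircle(q[k][:,:2].astype(np.float32)); print(n,k.sum(),"circle",x,y,r,"mean",q[k].mean(0),"ztop",np.percentile(q[k][:,2],[50,95]))
go(W(S_H-.036,B0,.125),-.357)
E
```

```text
wrist 1822 circle -36.18452072143555 -0.03354746103286743 23.03624725341797 mean [-3.75192004e+01 -7.75425814e-02  1.53870201e+02] ztop [154.07618915 155.15613091]
side 267 circle -35.26365661621094 -3.188739538192749 24.02959632873535 mean [-34.99726624  -4.73422553 153.05425786] ztop [153.08004051 156.30399638]
top 0
pos [ 0.5172 -0.0628  0.2491] toolx yaw 2.788 tilt [-0.001  0.    -1.   ] q6 -1.48 t 11.1
shift mm [  0.2   1.1 124.1] roll -3.139 (tool x=+can x)
shift mm [  0.2   1.1 124.1] roll 0.003 (tool x=-can x)
```

The cap axis is confirmed at s=-36.2, b=0.0, top z=154. I'll pre-roll clockwise and descend.

```bash
python3 -m handwheel '[{"tx":0,"ty":1.1,"tz":4,"roll":0},{"tx":0,"ty":0,"tz":12,"roll":0.11},{"tx":0,"ty":0,"tz":14,"roll":0.12},{"tx":0,"ty":0,"tz":14,"roll":0.12},{"tx":0,"ty":0,"tz":14,"roll":0.12},{"tx":0,"ty":0,"tz":12,"roll":0.12},{"tx":0,"ty":0,"tz":12,"roll":0.09},{"tx":0,"ty":0,"tz":12,"roll":0},{"tx":0,"ty":0,"tz":12,"roll":0},{"tx":0,"ty":0,"tz":10,"roll":0},{"tx":0,"ty":0,"tz":7,"roll":0},{"tx":0,"ty":0,"tz":0,"roll":0}]'
python3 -c "
from h import *
where(); go(W(S_H-.0362,B0,.126),-.357)"
```

```text
t: 12.1
tool_pos: [0.516, -0.0612, 0.1241]
tool_rot: [-1.55, -2.729, 0.001]
contact_force: [-1.2, -0.7, -1.0]
opening: 0.0849
grip_force: 0.0
rel hinge: s -37.4 b -0.0 z 124.1 mm F can -0.85 -1.05 -1.05 M [ 0.02  0.01 -0.01] open 0.0849 grip 0.0 t 12.1 q6 -0.8
pos [ 0.516  -0.0612  0.1241] toolx yaw 2.109 tilt [-0.003  0.001 -1.   ] q6 -0.799 t 12.1
shift mm [-0.9  0.7 -1.9] roll 2.466 (tool x=+can x)
shift mm [-0.9  0.7 -1.9] roll -0.676 (tool x=-can x)
```

```bash
python3 -m handwheel '[{"tx":0,"ty":0,"tz":0,"roll":0},{"tx":0,"ty":0,"tz":0,"roll":0}]'
python3 -c "
from h import *
where()"
python3 -m handwheel '[{"tx":0,"ty":0,"tz":0,"roll":0},{"tx":0,"ty":0,"tz":0,"roll":0},{"tx":0,"ty":0,"tz":0,"roll":0},{"tx":0,"ty":0,"tz":0,"roll":0},{"tx":0,"ty":0,"tz":0,"roll":0},{"tx":0,"ty":0,"tz":0,"roll":0},{"tx":0,"ty":0,"tz":0,"roll":0},{"tx":0,"ty":0,"tz":0,"roll":0}]' 38 20
python3 -c "
from h import *
where()"
```

```text
t: 12.27
tool_pos: [0.5176, -0.0616, 0.127]
tool_rot: [1.551, 2.731, 0.0]
contact_force: [-0.0, -0.3, -0.2]
opening: 0.0852
grip_force: 0.0
rel hinge: s -35.7 b 0.2 z 127.0 mm F can 0.12 -0.33 -0.17 M [-0.   -0.07  0.04] open 0.0852 grip 0.0 t 12.27 q6 -0.8
t: 12.93
tool_pos: [0.517, -0.0618, 0.1265]
tool_rot: [-1.553, -2.731, 0.001]
contact_force: [-3.7, -1.3, 3.0]
opening: 0.0429
grip_force: 24.1
rel hinge: s -36.3 b -0.2 z 126.5 mm F can -2.98 -2.48 2.96 M [-0.37  0.51  0.  ] open 0.0429 grip 24.1 t 12.93 q6 -0.8
```

Cap gripped at 43 mm with about 4 N sideways. Now I'll turn it counter-clockwise (negative roll), following the rise.

```bash
python3 -m handwheel '[{"tx":0,"ty":0,"tz":0,"roll":-0.04},{"tx":0,"ty":0,"tz":-0.2,"roll":-0.08},{"tx":0,"ty":0,"tz":-0.2,"roll":-0.08},{"tx":0,"ty":0,"tz":-0.2,"roll":-0.08},{"tx":0,"ty":0,"tz":-0.2,"roll":-0.08}]'
python3 -c "
from h import *
where()"
python3 -m handwheel '[{"tx":0,"ty":0,"tz":-0.2,"roll":-0.08},{"tx":0,"ty":0,"tz":-0.2,"roll":-0.08},{"tx":0,"ty":0,"tz":-0.2,"roll":-0.08},{"tx":0,"ty":0,"tz":-0.2,"roll":-0.08},{"tx":0,"ty":0,"tz":-0.2,"roll":-0.08},{"tx":0,"ty":0,"tz":-0.2,"roll":-0.08}]'
python3 -c "
from h import *
where()"
python3 -m handwheel '[{"tx":0,"ty":0,"tz":-0.2,"roll":-0.08},{"tx":0,"ty":0,"tz":-0.2,"roll":-0.08},{"tx":0,"ty":0,"tz":-0.2,"roll":-0.08},{"tx":0,"ty":0,"tz":-0.2,"roll":-0.08},{"tx":0,"ty":0,"tz":-0.2,"roll":-0.08},{"tx":0,"ty":0,"tz":-0.1,"roll":-0.06},{"tx":0,"ty":0,"tz":0,"roll":0}]'
python3 -c "
from h import *
where();go(W(S_H-.0362,B0,.126),-.357)"
```

```text
t: 13.35
tool_pos: [0.517, -0.0617, 0.1272]
tool_rot: [-1.034, -2.966, 0.001]
contact_force: [-2.4, -2.2, 3.3]
opening: 0.043
grip_force: 24.1
rel hinge: s -36.3 b -0.1 z 127.2 mm F can -1.43 -2.93 3.35 M [-0.33  0.51 -0.22] open 0.043 grip 24.1 t 13.35 q6 -1.16
t: 13.85
tool_pos: [0.517, -0.0616, 0.1284]
tool_rot: [-0.299, -3.127, 0.0]
contact_force: [-2.8, -2.3, 3.6]
opening: 0.0431
grip_force: 24.1
rel hinge: s -36.3 b -0.0 z 128.4 mm F can -1.8 -3.1 3.62 M [-0.24  0.6  -0.21] open 0.0431 grip 24.1 t 13.85 q6 -1.64
t: 14.43
tool_pos: [0.5169, -0.0615, 0.1295]
tool_rot: [0.417, -3.113, -0.0]
contact_force: [-2.8, -1.2, 3.1]
opening: 0.0434
grip_force: 24.1
rel hinge: s -36.4 b 0.1 z 129.5 mm F can -2.15 -2.1 3.09 M [-0.17  0.61 -0.18] open 0.0434 grip 24.1 t 14.43 q6 -2.1
pos [ 0.5169 -0.0615  0.1295] toolx yaw -2.875 tilt [-0.001  0.    -1.   ] q6 -2.099 t 14.4333
shift mm [-0.2 -0.2  3.5] roll -2.518 (tool x=+can x)
shift mm [-0.2 -0.2  3.5] roll 0.624 (tool x=-can x)
```

Torque is a steady -0.2 N m (thread drag), with 1.3 rad turned. Regrasp.

```bash
python3 -m handwheel '[{"tx":0,"ty":0,"tz":0,"roll":0},{"tx":0,"ty":0,"tz":0,"roll":0},{"tx":0,"ty":0,"tz":0,"roll":0},{"tx":0,"ty":0,"tz":0,"roll":0},{"tx":0,"ty":0,"tz":0,"roll":0},{"tx":0,"ty":0,"tz":0,"roll":0.11},{"tx":0,"ty":0,"tz":0,"roll":0.11},{"tx":0,"ty":0,"tz":0,"roll":0.11},{"tx":0,"ty":0,"tz":0,"roll":0.11},{"tx":0,"ty":0,"tz":0,"roll":0.11},{"tx":0,"ty":0,"tz":0,"roll":0.11},{"tx":0,"ty":0,"tz":0,"roll":0.11}]' 85
python3 -m handwheel '[{"tx":0,"ty":0,"tz":0,"roll":0.11},{"tx":0,"ty":0,"tz":0,"roll":0.11},{"tx":0,"ty":0,"tz":0,"roll":0.11},{"tx":0,"ty":0,"tz":0,"roll":0.11},{"tx":0,"ty":0,"tz":0,"roll":0.11},{"tx":0,"ty":0,"tz":0,"roll":0},{"tx":0,"ty":0,"tz":0,"roll":0},{"tx":0,"ty":0,"tz":0,"roll":0}]'
python3 -c "
from h import *
where();go(W(S_H-.0362,B0,.129),-.357)"
```

```text
t: 15.43
tool_pos: [0.5172, -0.0614, 0.1293]
tool_rot: [0.792, 3.04, 0.0]
contact_force: [0.1, -0.5, -0.6]
opening: 0.0853
grip_force: 0.0
t: 16.1
tool_pos: [0.5172, -0.0615, 0.1294]
tool_rot: [1.577, 2.717, 0.0]
contact_force: [0.1, -0.5, 0.4]
opening: 0.0851
grip_force: 0.0
rel hinge: s -36.2 b 0.1 z 129.4 mm F can 0.28 -0.4 0.36 M [ 0.01  0.02 -0.01] open 0.0851 grip 0.0 t 16.1 q6 -0.78
pos [ 0.5172 -0.0615  0.1294] toolx yaw 2.09 tilt [ 0.  0. -1.] q6 -0.781 t 16.1
shift mm [-0.1 -0.1  0.4] roll 2.447 (tool x=+can x)
shift mm [-0.1 -0.1  0.4] roll -0.695 (tool x=-can x)
```

```bash
python3 -m handwheel '[{"tx":0,"ty":0,"tz":0,"roll":0},{"tx":0,"ty":0,"tz":0,"roll":0},{"tx":0,"ty":0,"tz":0,"roll":0},{"tx":0,"ty":0,"tz":0,"roll":0},{"tx":0,"ty":0,"tz":0,"roll":0},{"tx":0,"ty":0,"tz":0,"roll":0},{"tx":0,"ty":0,"tz":0,"roll":0},{"tx":0,"ty":0,"tz":0,"roll":0}]' 38 20
python3 -c "
from h import *
where()"
python3 -m handwheel '[{"tx":0,"ty":0,"tz":0,"roll":-0.04},{"tx":0,"ty":0,"tz":-0.2,"roll":-0.08},{"tx":0,"ty":0,"tz":-0.2,"roll":-0.08},{"tx":0,"ty":0,"tz":-0.2,"roll":-0.08},{"tx":0,"ty":0,"tz":-0.2,"roll":-0.08},{"tx":0,"ty":0,"tz":-0.2,"roll":-0.08},{"tx":0,"ty":0,"tz":-0.2,"roll":-0.08},{"tx":0,"ty":0,"tz":-0.2,"roll":-0.08},{"tx":0,"ty":0,"tz":-0.1,"roll":-0.05},{"tx":0,"ty":0,"tz":0,"roll":0}]'
python3 -c "
from h import *
where();go(W(S_H-.0362,B0,.129),-.357)"
```

```text
t: 16.77
tool_pos: [0.5168, -0.0617, 0.1294]
tool_rot: [-1.579, -2.715, 0.001]
contact_force: [-2.9, -1.1, 1.2]
opening: 0.0434
grip_force: 24.3
rel hinge: s -36.5 b -0.2 z 129.4 mm F can -2.27 -2.09 1.24 M [-0.31  0.55 -0.02] open 0.0434 grip 24.3 t 16.77 q6 -0.78
t: 17.6
tool_pos: [0.5168, -0.0616, 0.1309]
tool_rot: [-0.629, -3.077, 0.001]
contact_force: [-3.5, -1.3, 1.8]
opening: 0.0435
grip_force: 24.3
rel hinge: s -36.5 b -0.1 z 130.9 mm F can -2.81 -2.42 1.79 M [-0.25  0.6  -0.18] open 0.0435 grip 24.3 t 17.6 q6 -1.43
pos [ 0.5168 -0.0616  0.1309] toolx yaw 2.738 tilt [-0.001 -0.    -1.   ] q6 -1.429 t 17.6
shift mm [-0.3  0.1  1.9] roll 3.095 (tool x=+can x)
shift mm [-0.3  0.1  1.9] roll -0.047 (tool x=-can x)
```

```bash
python3 -m handwheel '[{"tx":0,"ty":0,"tz":-0.15,"roll":-0.06},{"tx":0,"ty":0,"tz":-0.15,"roll":-0.06},{"tx":0,"ty":0,"tz":-0.15,"roll":-0.06},{"tx":0,"ty":0,"tz":-0.15,"roll":-0.06},{"tx":0,"ty":0,"tz":-0.15,"roll":-0.06},{"tx":0,"ty":0,"tz":0,"roll":0}]'
python3 -c "
from h import *
where()"
python3 -m handwheel '[{"tx":0,"ty":0,"tz":-0.1,"roll":-0.03},{"tx":0,"ty":0,"tz":-0.1,"roll":-0.03},{"tx":0,"ty":0,"tz":0,"roll":0}]'
python3 -c "
from h import *
where()"
```

```text
t: 18.1
tool_pos: [0.5168, -0.0616, 0.1316]
tool_rot: [-0.164, -3.136, 0.0]
contact_force: [-3.7, -1.4, 1.2]
opening: 0.0436
grip_force: 24.3
rel hinge: s -36.5 b -0.1 z 131.6 mm F can -2.99 -2.68 1.25 M [-0.26  0.64 -0.14] open 0.0436 grip 24.3 t 18.1 q6 -1.73
t: 18.35
tool_pos: [0.5168, -0.0616, 0.1317]
tool_rot: [-0.072, -3.14, 0.0]
contact_force: [-3.0, -2.1, 1.5]
opening: 0.0433
grip_force: 24.3
rel hinge: s -36.5 b -0.1 z 131.7 mm F can -2.02 -3.05 1.55 M [-0.33  0.64 -0.19] open 0.0433 grip 24.3 t 18.35 q6 -1.79
```

```bash
python3 -m handwheel '[{"tx":0,"ty":0,"tz":-0.1,"roll":-0.03},{"tx":0,"ty":0,"tz":0,"roll":0}]'
python3 -c "
from h import *
where()"
```

```text
t: 18.52
tool_pos: [0.5168, -0.0616, 0.1318]
tool_rot: [-0.025, -3.141, 0.0]
contact_force: [-4.5, -2.3, 1.5]
opening: 0.0432
grip_force: 24.3
rel hinge: s -36.5 b -0.1 z 131.8 mm F can -3.43 -3.73 1.49 M [-0.32  0.72 -0.2 ] open 0.0432 grip 24.3 t 18.52 q6 -1.82
```

I'll chain small steps, each of which runs only if the torque is still at drag level.

```bash
cat > ok.py <<'E'
from h import *
where(); import sys; sys.exit(abs(ctrl.get_obs()["wrist_torque"][2])>0.28)
E
R='python3 ok.py'
python3 -m handwheel '[{"tx":0,"ty":0,"tz":-0.1,"roll":-0.04},{"tx":0,"ty":0,"tz":0,"roll":0}]' >/dev/null; python3 ok.py &&
python3 -m handwheel '[{"tx":0,"ty":0,"tz":-0.1,"roll":-0.04},{"tx":0,"ty":0,"tz":0,"roll":0}]' >/dev/null && python3 ok.py &&
python3 -m handwheel '[{"tx":0,"ty":0,"tz":-0.1,"roll":-0.04},{"tx":0,"ty":0,"tz":0,"roll":0}]' >/dev/null && python3 ok.py &&
python3 -m handwheel '[{"tx":0,"ty":0,"tz":-0.1,"roll":-0.04},{"tx":0,"ty":0,"tz":0,"roll":0}]' >/dev/null && python3 ok.py &&
python3 -m handwheel '[{"tx":0,"ty":0,"tz":-0.1,"roll":-0.04},{"tx":0,"ty":0,"tz":0,"roll":0}]' >/dev/null && python3 ok.py; true
```

```text
rel hinge: s -36.5 b -0.1 z 131.9 mm F can -3.0 -2.83 1.22 M [-0.32  0.72 -0.18] open 0.0432 grip 24.3 t 18.68 q6 -1.86False
```

```bash
sed -i 's/sys.exit(\(.*\))$/sys.exit(int(\1))/' ok.py
python3 -m handwheel '[{"tx":0,"ty":0,"tz":-0.1,"roll":-0.04},{"tx":0,"ty":0,"tz":0,"roll":0}]' >/dev/null && python3 ok.py &&
python3 -m handwheel '[{"tx":0,"ty":0,"tz":-0.1,"roll":-0.04},{"tx":0,"ty":0,"tz":0,"roll":0}]' >/dev/null && python3 ok.py &&
python3 -m handwheel '[{"tx":0,"ty":0,"tz":-0.1,"roll":-0.04},{"tx":0,"ty":0,"tz":0,"roll":0}]' >/dev/null && python3 ok.py &&
python3 -m handwheel '[{"tx":0,"ty":0,"tz":-0.1,"roll":-0.04},{"tx":0,"ty":0,"tz":0,"roll":0}]' >/dev/null && python3 ok.py &&
python3 -m handwheel '[{"tx":0,"ty":0,"tz":-0.1,"roll":-0.04},{"tx":0,"ty":0,"tz":0,"roll":0}]' >/dev/null && python3 ok.py; true
```

```text
rel hinge: s -36.4 b -0.0 z 132.0 mm F can -2.81 -4.0 2.67 M [-0.34  0.78 -0.2 ] open 0.0432 grip 24.3 t 18.85 q6 -1.9
rel hinge: s -36.5 b -0.0 z 132.1 mm F can -4.31 -3.62 1.96 M [-0.4   0.8  -0.16] open 0.0432 grip 24.3 t 19.02 q6 -1.94
rel hinge: s -36.4 b -0.0 z 132.2 mm F can -2.75 -3.76 1.97 M [-0.37  0.86 -0.24] open 0.0432 grip 24.3 t 19.18 q6 -1.98
rel hinge: s -36.5 b -0.0 z 132.3 mm F can -2.86 -4.26 1.11 M [-0.35  0.85 -0.38] open 0.0433 grip 24.3 t 19.35 q6 -2.02
```

```bash
python3 -m handwheel '[{"tx":0,"ty":0,"tz":0,"roll":0},{"tx":0,"ty":0,"tz":0,"roll":0}]' >/dev/null; python3 ok.py
python3 -m handwheel '[{"tx":0,"ty":0,"tz":0,"roll":-0.015},{"tx":0,"ty":0,"tz":0,"roll":0},{"tx":0,"ty":0,"tz":0,"roll":0}]' >/dev/null; python3 ok.py
```

```text
rel hinge: s -36.5 b -0.0 z 132.3 mm F can -4.29 -3.05 1.51 M [-0.38  0.86 -0.44] open 0.0429 grip 24.3 t 19.52 q6 -2.01
rel hinge: s -36.4 b -0.0 z 132.3 mm F can -3.73 -3.43 2.09 M [-0.38  0.84 -0.42] open 0.0432 grip 24.3 t 19.77 q6 -2.03
```

```bash
for i in 1 2 3 4; do python3 -m handwheel '[{"tx":0,"ty":0,"tz":0,"roll":0}]' >/dev/null; python3 ok.py; done
```

```text
rel hinge: s -36.5 b -0.0 z 132.3 mm F can -3.95 -2.77 1.49 M [-0.4   0.84 -0.45] open 0.0432 grip 24.3 t 19.85 q6 -2.03
rel hinge: s -36.5 b -0.0 z 132.3 mm F can -2.34 -3.38 2.16 M [-0.36  0.84 -0.47] open 0.0432 grip 24.3 t 19.93 q6 -2.03
rel hinge: s -36.4 b -0.0 z 132.3 mm F can -3.46 -3.62 1.37 M [-0.36  0.83 -0.49] open 0.0432 grip 24.3 t 20.02 q6 -2.03
rel hinge: s -36.4 b -0.0 z 132.3 mm F can -3.43 -4.72 1.77 M [-0.38  0.86 -0.43] open 0.0432 grip 24.3 t 20.1 q6 -2.03
```

The torque holds at 0.45 N m, which is snug (twist about 0.075 rad). I'll hold briefly, release, and rise straight up.

```bash
python3 -m handwheel '[{"tx":0,"ty":0,"tz":0,"roll":0},{"tx":0,"ty":0,"tz":0,"roll":0},{"tx":0,"ty":0,"tz":0,"roll":0}]' >/dev/null; python3 ok.py
python3 -m handwheel '[{"tx":0,"ty":0,"tz":0,"roll":0},{"tx":0,"ty":0,"tz":0,"roll":0},{"tx":0,"ty":0,"tz":0,"roll":0},{"tx":0,"ty":0,"tz":0,"roll":0},{"tx":0,"ty":0,"tz":0,"roll":0},{"tx":0,"ty":0,"tz":-5,"roll":0},{"tx":0,"ty":0,"tz":-15,"roll":0},{"tx":0,"ty":0,"tz":-25,"roll":0},{"tx":0,"ty":0,"tz":-30,"roll":0},{"tx":0,"ty":0,"tz":-25,"roll":0},{"tx":0,"ty":0,"tz":-15,"roll":0},{"tx":0,"ty":0,"tz":0,"roll":0}]' 85
python3 - <<'E'
from h import *
where(); im,d,c=shot("side")
m=redmask(im); m[:170]=0; m[300:]=0; m[:,:300]=0; m[:,375:]=0
v,u=np.where((m>0)&(d>0)); P=pts(c,np.c_[u,v].astype(float),d[v,u])
s=(P[:,:2]@a-S_H)*1e3; z=P[:,2]*1e3; bb=(P[:,:2]@b-B0)*1e3
k=(abs(bb)<9)&(s>52); print(k.sum(),"tab angle",np.pi-np.arctan(np.polyfit(s[k],z[k],1)[0]),np.arctan2(np.median(z[k])-161.4,-np.median(s[k])))
w,d,c=shot("wrist"); v,u=np.where(d>0); P=pts(c,np.c_[u,v].astype(float),d[v,u])
q=np.c_[(P[:,:2]@a-S_H)*1e3,(P[:,:2]@b-B0)*1e3,P[:,2]*1e3]
k=(np.hypot(q[:,0]+36,q[:,1])<18)&(q[:,2]>147)&(q[:,2]<170); print("cap top z",k.sum(),np.median(q[k][:,2]))
save("s5",np.hstack([cv2.resize(im[150:310,240:440],(400,320)),cv2.resize(w[40:360,120:520],(400,320))]))
E
```

```text
rel hinge: s -36.4 b -0.0 z 132.3 mm F can -3.68 -3.51 1.74 M [-0.34  0.84 -0.47] open 0.0434 grip 24.3 t 20.35 q6 -2.03
t: 21.35
tool_pos: [0.5194, -0.062, 0.253]
tool_rot: [-0.315, 3.117, -0.005]
contact_force: [1.4, 0.4, 1.0]
opening: 0.0851
grip_force: 0.0
rel hinge: s -33.9 b 0.5 z 253.0 mm F can 1.12 0.87 1.0 M [-0.   -0.03  0.02] open 0.0851 grip 0.0 t 21.35 q6 -2.03
48 tab angle 2.8204491193801613 2.809262394186547
cap top z 1238 160.24883124590556
```

View pics/s5.png

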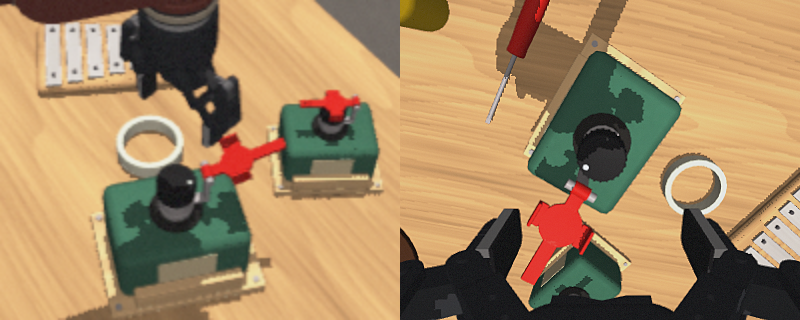

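The cap top rose from 154.1 to 160.2 mm, or 2.47 rad of turning, which fits reaching the 2.6 stop from about 0.1. The tab stays at 2.81 (hood at (238,155) in the crop), and the gripper is clear and open. I'm handing it in.

```bash
python3 -m handwheel '[{"tx":0,"ty":0,"tz":0,"roll":0},{"tx":0,"ty":0,"tz":0,"roll":0},{"tx":0,"ty":0,"tz":0,"roll":0}]' && python3 -c "
from station import ctrl
print(ctrl.finish_job())"
```

```text
t: 21.7
tool_pos: [0.5163, -0.0613, 0.2455]
tool_rot: [0.315, -3.123, -0.002]
contact_force: [0.5, 0.3, -0.1]
opening: 0.0849
grip_force: 0.0
the job is handed in; nothing more can be done
None
```

I flipped the red tab right back (about 2.8 rad), unscrewed the cap to its stop (0.45 N m, snug), released it, touched nothing else, and handed the job in at 21.7 s; no verdict was returned.

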